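# Open the dust gate fully and start the extractor

## Robot

A 6-joint arm with a two-finger parallel gripper is mounted at the origin on the work surface. World frame = base frame: x ahead of the robot, y to its left, z up, the work surface at z = 0. Lengths are in m, angles in degrees, forces in N, time in s.
With the tool pointing down it reaches from about 0.4 to 0.825 m from the base axis. Payload 7 kg.
Tool frame: the origin (TCP) lies on the centre line of the jaws, within the pads' length; the fingertips stand 11 mm ahead of it and the grasp point (between the pads) lies 8 mm behind it; z points along the fingers, y is the line along which they close (so a half turn about z gives the same grasp; the last joint's range is limited). The gripper opens to 88 mm and grips with 3 to 60 N. Pads are 19 mm wide; open, the fingers measure 130 mm over their backs; the gripper's body (78 mm by 193 mm) begins 47 mm behind the grasp point.
Start: joints at [91.221, 20.546, 0.682, 0, -70.136, -16.507], TCP at [0.178, 0.651, 0.215] pointing down, gripper open.
Joint ranges: [-176.03, 176.03], [-82.01, 121.73], [-58.28, 71.71], [-173.87, 95.51], [-174.79, -0.11], [-173.66, 173.66]. Speed limits (degrees/s): [136.94, 136.94, 172.46, 180, 180, 180].

## Interface

Orientations are given as [roll, pitch, yaw] about the fixed x, y, z axes, in that order (R = Rz(yaw) Ry(pitch) Rx(roll)).
In Python, from plant import r, capture, camera_model, job gives the robot as it stands.
- The arm moves only by the tool drive_tool, never from a script. Its argument "increments" is a list that holds one entry, the list of rows, each a list of 5 numbers: the gripper's target within -1 to 1 (fully open at 1, half-way at 0, shut at -1), then the shift along the tool's x, y, z scaled (see below), then the turn about the tool's z scaled (see below). In form: [[[gripper, tx, ty, tz, roll], ...]]. A call has 1 to 5 rows; each row is the pose to reach, as a shift and turn from the pose commanded when the call began, along the tool's axes at that moment, turning the shorter way round; what a row does not reach only later rows make up. The controller multiplies each number of a shift by 120 mm and each number of a turn by 360 degrees. A row lasts 1/8 s, in which the tool goes at most 62.5 mm and 10.7 degrees, less where a joint would pass 70% of its speed; a pose out of reach is approached as far as the arm can. A call with a number of a shift or a turn outside -1 to 1 is refused whole. A call with a gripper value outside its range is refused whole. The fingers move at their own pace and stop on an object; "squeeze" is the grip in N (left out, the last holds). Time passes only in rows, so rows that repeat a pose let the fingers close. It gives the time, the measured TCP pose, the force, the opening and the grip force at its end, in the units of the state.
- r.get_state(): the state, without advancing time (a new reading comes with each control period).
- capture(name): name is "scene" or "side" or "wrist"; returns the picture (384x512x3 uint8, red, green, blue); there is no depth.
- camera_model(name): a dict with "camera_matrix" (3x3 intrinsics, pixels), "rvec" (rotation vector, rad) and "tvec" (3), from world to camera coordinates, as OpenCV has them. Camera axes: x right, y down, z forward; pixel columns grow to the right and rows downward; lengths in m; the calibration is good to about 2 mm. A picture is of the moment at which its call begins: read the wrist's pose just before it. camera_model takes no time and is no camera call; for the wrist camera it gives the pose at the moment of the call.
- job.close_job(): hands the job in; it is judged then, once.
The state is a dict: "time_s": time; "joints": joint angles; "qd": joint speeds; "joint_torque": joint torques, N m; "tcp_pos": TCP position; "eef_rot": TCP orientation; "contact_force": force on the tool from outside, world axes, zero at the start; "moment": the same for the moment, N m; "gripper_width": finger opening in m; "gripper_force": force on a finger pad.
Only numpy, scipy, OpenCV 4.12 (cv2) and the standard library are available. Lean on these libraries where they do the work, as an engineer would, in place of code of your own. Each camera call takes 0.05 s, during which the arm holds its last target. There are 200 camera calls.

## Task

The bench's dust extraction is off and its gate is shut. With the fingertips, push the yellow-knobbed lever on the green dust gate over from its shut end, past the half-open notch, all the way to its fully open stop; then press the green start button all the way down and let it go. Only push: do not take the knob between the fingers, do not press start before the gate is fully open, do not press the red stop button, and leave the glue jar, brush, tin and model boat where they are.

Things in the scene. Friction and masses are not known exactly. Their poses are not given: they have to be found in the camera images.
- gate: green dust-gate housing fixed to the bench, 140 mm (its x) by 200 mm (its y), top 70 mm up (76 mm at two steel rails by the lever slot); origin at the centre of its underside; dark suction mouth at -x (to x = -83 mm), a 68 mm duct leaves at +x, ending at x = 235 mm. The lever swings along its y: shut at -y (red mark), half open (yellow), fully open at +y (green)
- knob (a point): centre of the lever's yellow ball knob, 30 mm in diameter, on a 12 mm steel stem. The lever pivots about the gate's x axis at a point 60 mm above the bench on the gate's origin axis; pivot to knob centre is 115 mm. At the start the knob stands 50 mm to the gate's -y side, 164 mm above the bench; at half open it is upright, 175 mm up; at fully open 50 mm to +y, 164 mm up
- lever (a joint): lever angle in rad: 0 shut (leaning 0.45 rad to the gate's -y), 0.45 (0.41 to 0.49) the half-open notch, 0.90 the fully open end stop. A spring detent holds it at each of the three: it takes about 3 to 6 N at the knob to leave one, and past the crest (about 0.23 and 0.68 rad) the lever snaps on to the next by itself
- start_top (a point): centre of the top face of the green start button, 32 mm in diameter, pressed straight down, on a grey box 75 x 68 mm; the button springs back up. The box's underside is on the bench; the button top is the highest point of the box
- start (a joint): travel of the green start button, m: 0 up, 0.006 fully down (about 5 N)
- stop_top (a point): centre of the top face of the red stop button on a like grey box; not to be pressed. The two boxes stand one to each side of the gate, in either order
- stop (a joint): travel of the red stop button, m: 0 up, 0.006 fully down
- glue: loose white jar with red cap, 56 mm in diameter, 100 mm tall, origin at the centre of its underside; leave alone
- brush: loose hand brush, about 200 mm long along its x, lying on the bench in front of the gate; leave alone
- tin: loose tin with a blue label, 70 mm in diameter, 90 mm tall, origin at the centre of its underside; leave alone
- hull: loose wooden model boat, 170 mm long along its x, 86 mm wide over its cradle, 50 mm tall, origin at the centre of its underside; leave alone
Things that resemble listed ones, but are neither listed nor needed, are in the scene too. Leave any turquoise look-alike of the part that bears stop_top alone. What is shaped like the part that bears start_top but orange is not meant.

How it is judged (in metres and radians):
On the way, in this order (a step that is already met when the one before it is completed fails the run):
1. the lever is past the half-open notch and at its fully open stop (value of joint lever above 0.83 rad), for 0.2 s.
2. the green start button is pressed down (value of joint start above 0.0045 m), for 0.02 s.
At the end, for the whole second after the job is handed in: the lever rests within 0.07 rad of its fully open stop (0.90 rad), both buttons are up again, and the jar, brush, tin and model boat are within 20 mm of where they began (value of joint lever above 0.83 rad and value of joint each of start, stop below 0.002 m and distance of each of glue, brush, tin, hull from where it was at the start of the episode below 0.02 m); the robot touches nothing.
It fails at once if the start button is pressed while the gate is not fully open (value of joint start above 0.003 m and value of joint lever below 0.8 rad).
It fails at once if the red stop button is pressed (value of joint stop above 0.003 m).
It fails at once if the lever's knob is taken between the fingers (distance between the grasp point and knob below 0.016 m).
It fails at once if a loose thing is lifted, carried or pushed away (distance of any of glue, brush, tin, hull from where it was at the start of the episode above 0.02 m).
It also fails if it takes over 45 s, if anything falls off the work surface, if the arm or the gripper's body presses on something with over 40 N, if the wrist force passes 120 N, or if a joint passes its speed limit or range.

## Working session

There is one attempt and no reset: what is moved stays moved. The work goes in short steps, Python scripts to look and compute and a tool call to move; the robot and the scene stay as the last step left them, time stands still between calls to the robot, and variables do not carry over. Pictures are saved under pics/ and viewed, at most 10 in all, crops included, and the job is handed in when it is done.

Besides the shell and the picture viewer there is one more tool, called after "Emit:" by a JSON object that holds its "fn" and its "kwargs", one argument or row to a line. drive_tool: Moves the arm, as the interface text tells. Its arguments: {"type":"object","properties":{"increments":{"type":"array"},"squeeze":{"type":"number"}},"required":["increments"]}

```bash
mkdir -p pics; python3 - <<'E'
from plant import r,capture,camera_model
import cv2,numpy as np
s=r.get_state();print({k:np.round(s[k],3).tolist() for k in('time_s','tcp_pos','eef_rot','contact_force','gripper_width')})
for n in('scene','side','wrist'):
    m=camera_model(n);im=capture(n);cv2.imwrite(f'pics/{n}0.png',im[:,:,::-1]);np.savez(f'{n}0.npz',im=im,K=m['camera_matrix'],rv=m['rvec'],tv=m['tvec'])
    R=cv2.Rodrigues(np.array(m['rvec']))[0];print(n,(-R.T@np.array(m['tvec']).ravel()).round(3),R[2].round(2))
E
```

```text
{'time_s': 0.0, 'tcp_pos': [0.178, 0.651, 0.214], 'eef_rot': [179.905, -0.009, -15.293], 'contact_force': [-0.322, 0.184, -0.444], 'gripper_width': 0.087}
scene [ 1.165 -0.634  0.777] [-0.56  0.61 -0.57]
side [0.397 0.797 0.821] [ 0.12 -0.74 -0.66]
wrist [0.248 0.631 0.384] [-0.26  0.07 -0.96]
```

View pics/scene0.png

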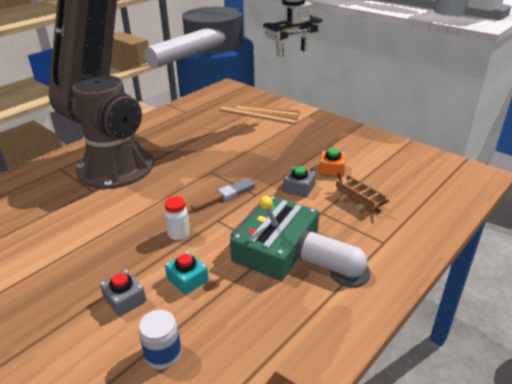

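View pics/side0.png

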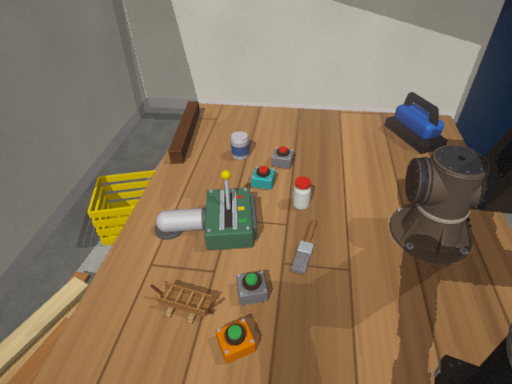

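The scene view shows the knob at (266,202), the start button on the grey box at (299,172), the orange decoy at (333,155) and stop at (122,281). In the side view the knob is at (226,174), start at (251,281), decoy at (235,333) and stop at (283,152).

```bash
cat > h.py <<'E'
import cv2,numpy as np
def load(n):
    d=np.load(n+'.npz');R=cv2.Rodrigues(d['rv'])[0];return d['im'],d['K'],R,d['tv'].reshape(3,1)
def cen(im,seed,lo,hi,w=14):
    hsv=cv2.cvtColor(im,cv2.COLOR_RGB2HSV);m=cv2.inRange(hsv,np.array(lo),np.array(hi))
    u,v=seed;k=np.zeros_like(m);k[v-w:v+w+1,u-w:u+w+1]=255;m&=k
    n,l,st,c=cv2.connectedComponentsWithStats(m)
    if n<2:return None
    i=1+st[1:,4].argmax();return c[i],st[i].tolist()
def tri(a,b,pa,pb):
    P=[K@np.hstack([R,t]) for _,K,R,t in(a,b)]
    X=cv2.triangulatePoints(P[0],P[1],np.float64(pa).reshape(2,1),np.float64(pb).reshape(2,1));X=(X[:3]/X[3]).ravel()
    e=[]
    for Pm,p in zip(P,(pa,pb)):
        q=Pm@np.append(X,1);e.append(np.linalg.norm(q[:2]/q[2]-p))
    return X,e
def plane(a,p,z):
    _,K,R,t=a;c=(-R.T@t).ravel();d=R.T@np.linalg.inv(K)@np.array([p[0],p[1],1.]);return c+d*(z-c[2])/d[2]
E
python3 - <<'E'
from h import *
A=load('scene0');B=load('side0')
Y=((22,120,120),(33,255,255));G=((48,130,70),(75,255,255));Rd=((0,170,90),(6,255,255))
for n,sa,sb,c,w in[('knob',(266,202),(226,174),Y,7),('start',(299,172),(252,281),G,13),('decoy',(333,155),(235,333),G,13),('stop',(122,281),(283,152),Rd,13),('turq',(185,261),(263,171),Rd,13),('gluecap',(175,205),(302,183),Rd,14),('redmark',(252,232),(240,194),Rd,6),('greenmark',(274,205),(240,224),G,6)]:
    a=cen(A[0],sa,*c,w);b=cen(B[0],sb,*c,w)
    if a is None or b is None: print(n,a,b);continue
    X,e=tri(A,B,a[0],b[0]);print(n,X.round(4),np.round(e,2),a[0].round(1),a[1],b[0].round(1),b[1])
c=lambda f,x0,x1,y0,y1:cv2.resize(f[y0:y1,x0:x1],None,fx=4,fy=4,interpolation=cv2.INTER_CUBIC)
cv2.imwrite('pics/c1.png',np.hstack([c(A[0],220,320,150,290),c(B[0],190,290,160,300)])[:,:,::-1])
E
```

```text
knob [ 0.6213 -0.0036  0.1631] [0.44 0.58] [265.8 202.2] [260, 196, 13, 13, 132] [225.3 174.3] [221, 170, 10, 10, 78]
start [0.5045 0.2775 0.0593] [0.37 0.73] [299.5 170.6] [294, 167, 12, 8, 72] [251.  278.7] [245, 273, 13, 12, 111]
decoy [0.5201 0.4204 0.0588] [0.38 0.89] [333.  152.8] [328, 150, 11, 7, 56] [234.4 331.9] [228, 325, 14, 15, 170]
stop [ 0.4733 -0.3024  0.0583] [0.18 0.18] [119.6 279.6] [112, 273, 16, 14, 170] [282.6 149.4] [279, 146, 9, 7, 45]
turq [ 0.5319 -0.1737  0.0585] [0.35 0.39] [184.5 260. ] [177, 254, 16, 13, 146] [262.9 169.2] [259, 166, 9, 8, 55]
gluecap [ 0.3918 -0.0784  0.0919] [0.19 0.26] [174.4 203.3] [164, 196, 21, 16, 257] [302.5 182.3] [295, 177, 16, 12, 158]
redmark [ 0.585  -0.0139  0.0686] [0.19 0.25] [251.  230.9] [249, 229, 5, 4, 14] [239.4 196.7] [238, 196, 4, 3, 9]
greenmark [0.563  0.0899 0.069 ] [1.09 1.65] [273.2 206.9] [272, 206, 4, 3, 8] [241.8 220.3] [238, 219, 9, 4, 32]
```

View pics/c1.png

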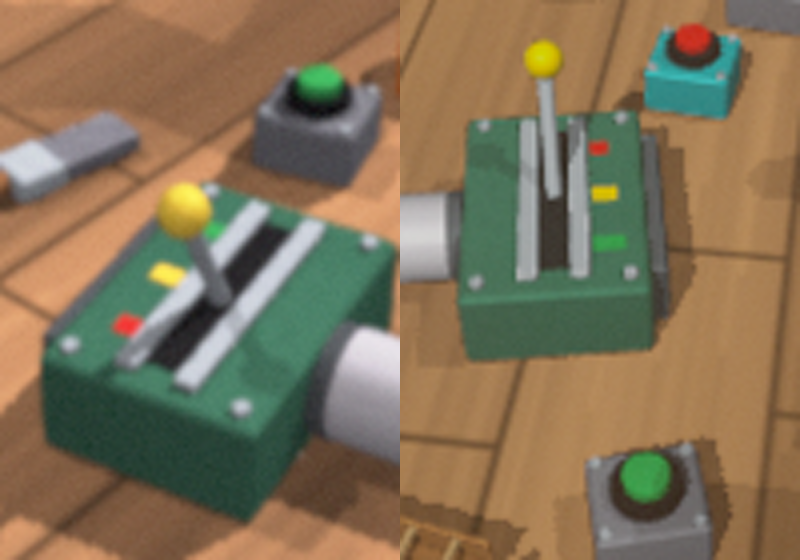

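The crop shows the four gate screws, the red, yellow and green marks, and the lever leaning towards red. I'll take the gate axes from the screws.

```bash
python3 - <<'E'
from h import *
A=load('scene0');B=load('side0')
S={}
for n,a,b in[('red_m',(70,343),(620,117)),('grn_m',(210,190),(631,271)),('red_d',(240,407),(484,126)),('grn_d',(370,242),(476,282)),('mred',(128,325),(599,148)),('myel',(167,273),(605,193)),('mgrn',(214,230),(610,242))]:
    pa=np.array(a)/4-.375+[220,150];pb=(np.array(b)-[400,0])/4-.375+[190,160]
    X,e=tri(A,B,pa,pb);S[n]=X;print(n,X.round(4),np.round(e,2))
c=sum(S[k] for k in list(S)[:4])/4
y=S['grn_m']+S['grn_d']-S['red_m']-S['red_d'];x=S['red_d']+S['grn_d']-S['red_m']-S['grn_m']
print('c',c,'yaw from y',np.degrees(np.arctan2(y[1],y[0]))-90,'from x',np.degrees(np.arctan2(x[1],x[0])))
w=np.arctan2(y[1],y[0])-np.pi/2;u=np.array([-np.sin(w),np.cos(w)])
for o in(-.05,0,.05):print(o,c[:2]+o*u)
E
```

```text
red_m [ 0.5742 -0.0492  0.0717] [0.18 0.22]
grn_m [0.5392 0.1166 0.0724] [0.37 0.58]
red_d [ 0.6812 -0.0269  0.0707] [0.23 0.28]
grn_d [0.6475 0.1391 0.0713] [0.43 0.65]
mred [ 0.5858 -0.0133  0.0688] [0.38 0.5 ]
myel [0.572  0.0372 0.0698] [0.35 0.49]
mgrn [0.5628 0.0892 0.0687] [1.22 1.84]
c [0.61052816 0.04489155 0.07151436] yaw from y 11.704811061029957 from x 11.75599957406405
-0.05 [ 0.62067163 -0.00406874]
0 [0.61052816 0.04489155]
0.05 [0.60038468 0.09385184]
```

Gate centre is (0.6105, 0.045) with yaw 11.7°, and the knob and start button heights match the text. Next I close the fingers, align the tool with the gate, and travel high to the knob's -y side.

Emit:
{"fn": "drive_tool", "kwargs": {
  "increments": [
    [[-1, 0.5, 0.45, -0.17, -0.03], [-1, 1, 0.91, -0.17, -0.06], [-1, 1, 0.91, -0.17, -0.075], [-1, 1, 0.91, -0.17, -0.075]]
  ],
  "squeeze": 10
}}

```text
time_s: 0.65
tcp_pos: [0.2661, 0.512, 0.236]
eef_rot: [-180.0, -0.0, 11.6]
contact_force: [-0.2, 0.9, -0.1]
gripper_width: 0.0532
gripper_force: 0.0
```

Emit:
{"fn": "drive_tool", "kwargs": {
  "increments": [
    [[-1, 0.2, 0.5, 0, 0], [-1, 0.4, 1, 0, 0], [-1, 0.4, 1, 0, 0]]
  ]
}}

```text
time_s: 1.02
tcp_pos: [0.3374, 0.4041, 0.2354]
eef_rot: [180.0, 0.0, 11.5]
contact_force: [-0.6, 1.4, 0.3]
gripper_width: 0.0232
gripper_force: 0.0
```

Emit:
{"fn": "drive_tool", "kwargs": {
  "increments": [
    [[-1, 0.2, 0.5, 0, 0], [-1, 0.4, 1, 0, 0], [-1, 0.4, 1, 0, 0]]
  ]
}}

```text
time_s: 1.4
tcp_pos: [0.4088, 0.2968, 0.2352]
eef_rot: [180.0, 0.0, 11.5]
contact_force: [-0.1, 0.6, -0.7]
gripper_width: 0.0006
gripper_force: 0.0
```

Emit:
{"fn": "drive_tool", "kwargs": {
  "increments": [
    [[-1, 0.2, 0.5, 0, 0], [-1, 0.4, 1, 0, 0], [-1, 0.4, 1, 0, 0]]
  ]
}}

```text
time_s: 1.78
tcp_pos: [0.4804, 0.1893, 0.2348]
eef_rot: [180.0, 0.0, 11.5]
contact_force: [-0.3, 0.9, 0.6]
gripper_width: 0.0002
gripper_force: 0.0
```

Emit:
{"fn": "drive_tool", "kwargs": {
  "increments": [
    [[-1, 0.2, 0.5, 0, 0], [-1, 0.4, 1, 0, 0], [-1, 0.4, 1, 0, 0]]
  ]
}}

```text
time_s: 2.15
tcp_pos: [0.5518, 0.0819, 0.2344]
eef_rot: [180.0, 0.1, 11.5]
contact_force: [-0.2, 0.2, 0.3]
gripper_width: 0.0005
gripper_force: 0.0
```

Emit:
{"fn": "drive_tool", "kwargs": {
  "increments": [
    [[-1, 0.25, 0.4, 0, 0], [-1, 0.42, 0.8, 0, 0], [-1, 0.42, 0.8, 0, 0]]
  ]
}}

```text
time_s: 2.52
tcp_pos: [0.6206, -0.001, 0.234]
eef_rot: [180.0, 0.1, 11.6]
contact_force: [-0.2, 0.1, 0.5]
gripper_width: 0.0002
gripper_force: 0.0
```

Emit:
{"fn": "drive_tool", "kwargs": {
  "increments": [
    [[-1, 0, 0.53, 0, 0], [-1, 0, 0.53, 0.33, 0], [-1, 0, 0.53, 0.66, 0], [-1, 0, 0.53, 0.66, 0]]
  ]
}}

```text
time_s: 3.02
tcp_pos: [0.63, -0.0611, 0.153]
eef_rot: [-179.9, 0.4, 11.8]
contact_force: [-0.1, 0.9, 1.0]
gripper_width: 0.0004
gripper_force: 0.0
```

```bash
python3 - <<'E'
from plant import r,capture
import numpy as np,cv2
s=r.get_state();p=np.array(s['tcp_pos'])
c=np.array([.6105,.0449]);w=np.radians(11.7);d=p[:2]-c
print(p.round(4),s['eef_rot'],'gate x,y',d@[np.cos(w),np.sin(w)],d@[-np.sin(w),np.cos(w)])
a=capture('scene')[130:290,190:350];b=capture('side')[110:270,150:310]
cv2.imwrite('pics/p1.png',cv2.resize(np.hstack([a,b]),None,fx=2.5,fy=2.5)[:,:,::-1])
E
```

```text
[ 0.63   -0.0611  0.153 ] [-179.94823732    0.35766526   11.77071895] gate x,y -0.0024210511161354364 -0.1077565828362732
```

View pics/p1.png

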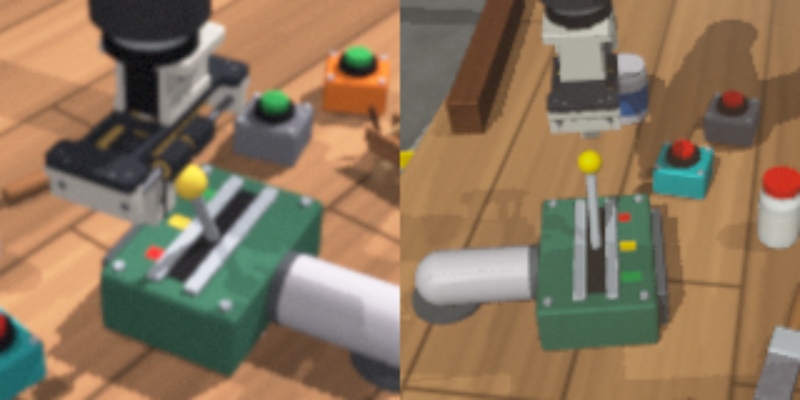

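The image shows the closed fingertips beside the knob on its shut side, aligned with it. Now the push.

Emit:
{"fn": "drive_tool", "kwargs": {
  "increments": [
    [[-1, 0.02, -0.2, 0, 0], [-1, 0.02, -0.3, 0, 0], [-1, 0.02, -0.4, 0, 0], [-1, 0.02, -0.5, 0, 0], [-1, 0.02, -0.6, 0, 0]]
  ]
}}

```text
time_s: 3.75
tcp_pos: [0.6244, 0.0032, 0.1694]
eef_rot: [179.4, -0.7, 11.9]
contact_force: [-17.7, -18.7, 67.3]
gripper_width: 0.0006
gripper_force: 29.1
```

Emit:
{"fn": "drive_tool", "kwargs": {
  "increments": [
    [[-1, 0, -0.1, 0, 0], [-1, 0, -0.2, 0, 0], [-1, 0, -0.3, 0, 0], [-1, 0, -0.37, 0, 0], [-1, 0, -0.37, 0, 0]]
  ]
}}

```text
time_s: 4.38
tcp_pos: [0.6106, 0.0524, 0.1557]
eef_rot: [-180.0, 0.0, 11.8]
contact_force: [0.1, -0.5, -0.6]
gripper_width: 0.0002
gripper_force: 0.0
```

```bash
python3 - <<'E'
from plant import r,capture
import numpy as np,cv2
s=r.get_state();p=np.array(s['tcp_pos'])
c=np.array([.6105,.0449]);w=np.radians(11.7);d=p[:2]-c
print(p.round(4),s['contact_force'],'gate x,y',d@[np.cos(w),np.sin(w)],d@[-np.sin(w),np.cos(w)])
a=capture('scene')[130:290,190:350];b=capture('side')[110:270,150:310]
cv2.imwrite('pics/p2.png',cv2.resize(np.hstack([a,b]),None,fx=2.5,fy=2.5)[:,:,::-1])
E
```

```text
[0.6106 0.0524 0.1557] [ 0.09080699 -0.46698818 -0.58776221] gate x,y 0.001614801428373923 0.0073521848350969615
```

View pics/p2.png

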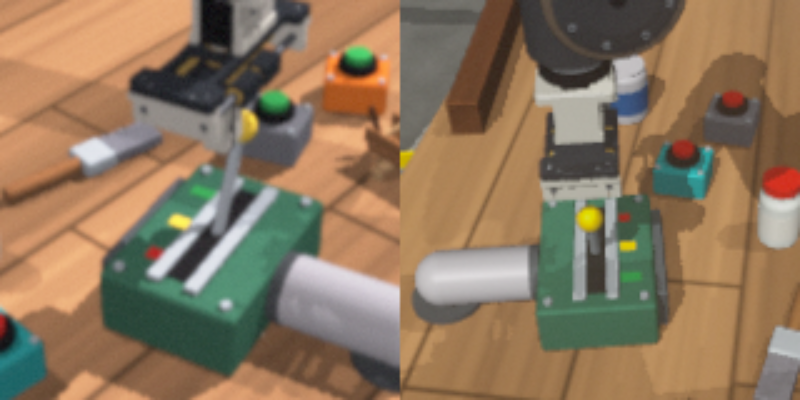

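The lever is now over towards green, with the knob at scene (289,180) and side (226,198). The contact mid-push was hard, so I'll measure the lever before going on.

```bash
cat > kn.py <<'E'
from h import *
from plant import capture,camera_model
L=[]
for n,s in(('scene',(289,180)),('side',(226,198))):
    m=camera_model(n);im=capture(n)
    L.append((im,np.array(m['camera_matrix']),cv2.Rodrigues(np.array(m['rvec']))[0],np.array(m['tvec']).reshape(3,1)))
P=[cen(l[0],s,(22,120,90),(33,255,255),13) for l,s in zip(L,((289,180),(226,198)))]
print(P);X,e=tri(*L,P[0][0],P[1][0]);d=X[:2]-[.6105,.0449];w=np.radians(11.7)
print('knob',X.round(4),np.round(e,2),'gate y',-np.sin(w)*d[0]+np.cos(w)*d[1],'x',np.cos(w)*d[0]+np.sin(w)*d[1])
E
python3 kn.py
```

```text
[(array([289.15873016, 179.52380952]), [287, 174, 6, 13, 63]), (array([225.69230769, 197.04395604]), [220, 192, 12, 11, 91])]
knob [0.6028 0.0982 0.1637] [1.45 2.19] gate y 0.05372491729100322 x 0.0032657998457009743
```

The lever is fully open: knob at +y 50 mm and z 0.164. I'll back off, lift and move over to the start button.

Emit:
{"fn": "drive_tool", "kwargs": {
  "increments": [
    [[-1, 0, 0.2, 0, 0], [-1, 0, 0.2, -0.3, 0], [-1, 0, 0.2, -0.6, 0], [-1, 0, 0.2, -0.65, 0]]
  ]
}}

```text
time_s: 5.08
tcp_pos: [0.6172, 0.0278, 0.2368]
eef_rot: [180.0, -0.2, 11.7]
contact_force: [-0.1, -0.2, -0.3]
gripper_width: 0.0005
gripper_force: 0.0
```

Emit:
{"fn": "drive_tool", "kwargs": {
  "increments": [
    [[-1, -0.49, 0, 0, 0], [-1, -0.49, -0.5, 0, 0], [-1, -0.49, -1, 0, 0], [-1, -0.49, -1, 0, 0]]
  ]
}}

```text
time_s: 5.58
tcp_pos: [0.5328, 0.1364, 0.2334]
eef_rot: [-180.0, 0.0, 11.9]
contact_force: [0.7, -1.3, -0.5]
gripper_width: 0.0006
gripper_force: 0.0
```

Emit:
{"fn": "drive_tool", "kwargs": {
  "increments": [
    [[-1, 0, -0.5, 0, 0], [-1, 0, -1, 0, 0], [-1, 0, -1, 0, 0]]
  ]
}}

```text
time_s: 5.95
tcp_pos: [0.5088, 0.2535, 0.2329]
eef_rot: [180.0, 0.1, 11.9]
contact_force: [0.2, -0.8, -0.0]
gripper_width: 0.0003
gripper_force: 0.0
```

```bash
python3 kn.py; python3 - <<'E'
from plant import r
import numpy as np
s=r.get_state();p=np.array(s['tcp_pos']);w=np.radians(s['eef_rot'][2]);d=np.array([.5045,.2775])-p[:2]
print(p,s['eef_rot'],s['contact_force'],'tx',(d@[np.cos(w),np.sin(w)])/.12,'ty',(d@[np.sin(w),-np.cos(w)])/.12)
E
```

```text
[(array([286.6097561 , 179.56910569]), [281, 174, 12, 13, 123]), (array([224.76712329, 196.8630137 ]), [220, 192, 9, 11, 73])]
knob [0.6015 0.0945 0.1639] [0.26 0.39] gate y 0.05035552121136575 x 0.001282754941850572
[0.5091714  0.25080999 0.23316795] [1.79946333e+02 8.64484963e-02 1.17638648e+01] [ 0.39596313 -0.1905824  -0.46811089] tx 0.007235342838985118 ty -0.22568179783492923
```

Emit:
{"fn": "drive_tool", "kwargs": {
  "increments": [
    [[-1, 0.01, -0.22, 0, 0], [-1, 0.01, -0.22, 0.4, 0], [-1, 0.01, -0.22, 0.8, 0], [-1, 0.01, -0.22, 1, 0], [-1, 0.01, -0.22, 1, 0]]
  ]
}}

```text
time_s: 6.68
tcp_pos: [0.5047, 0.2745, 0.1121]
eef_rot: [179.8, 0.2, 11.6]
contact_force: [-0.1, 0.1, 0.9]
gripper_width: 0.0005
gripper_force: 0.0
```

```bash
python3 - <<'E'
from plant import r,capture
import numpy as np,cv2
s=r.get_state();print(s['tcp_pos'],s['contact_force'])
a=capture('scene')[90:250,220:380];b=capture('side')[200:360,170:330]
cv2.imwrite('pics/p3.png',cv2.resize(np.hstack([a,b]),None,fx=2.5,fy=2.5)[:,:,::-1])
E
```

```text
[0.50467426 0.27453554 0.11207435] [-0.13966222  0.08741455  0.8669573 ]
```

View pics/p3.png

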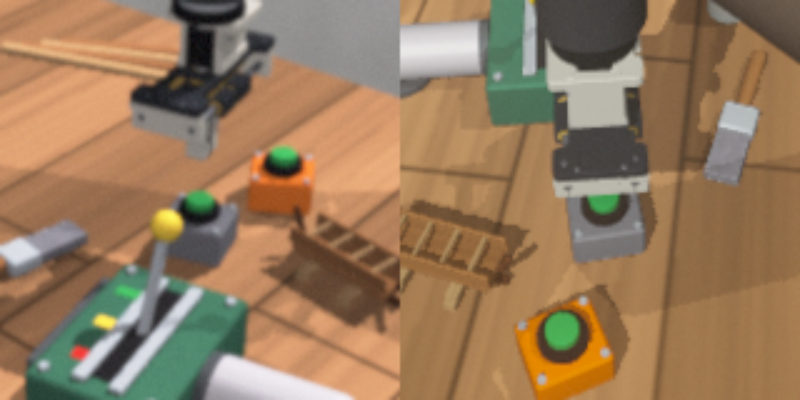

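The fingertips are straight above the green start button on the grey box, and the lever is still at green. Pressing now, then releasing.

Emit:
{"fn": "drive_tool", "kwargs": {
  "increments": [
    [[-1, 0, -0.02, 0.3, 0], [-1, 0, -0.02, 0.35, 0], [-1, 0, -0.02, 0.39, 0], [-1, 0, -0.02, 0.405, 0], [-1, 0, -0.02, 0.405, 0]]
  ]
}}

```text
time_s: 7.4
tcp_pos: [0.5051, 0.2798, 0.0662]
eef_rot: [-180.0, -0.1, 11.7]
contact_force: [-0.1, -0.2, 0.2]
gripper_width: 0.0004
gripper_force: 0.0
```

No contact yet, so the button is a little lower than I measured. I'll go down in small steps.

Emit:
{"fn": "drive_tool", "kwargs": {
  "increments": [
    [[-1, 0, 0, 0.02, 0], [-1, 0, 0, 0.035, 0], [-1, 0, 0, 0.035, 0]]
  ]
}}

```text
time_s: 7.78
tcp_pos: [0.5047, 0.2794, 0.0611]
eef_rot: [180.0, 0.0, 11.7]
contact_force: [0.6, 0.3, -0.4]
gripper_width: 0.0003
gripper_force: 0.0
```

```bash
python3 - <<'E'
from plant import r,capture
import numpy as np,cv2
s=r.get_state();print(s['tcp_pos'],s['contact_force'])
a=capture('scene')[110:230,240:360];b=capture('side')[230:350,190:310]
cv2.imwrite('pics/p4.png',cv2.resize(np.hstack([a,b]),None,fx=3.3,fy=3.3)[:,:,::-1])
E
```

```text
[0.50466422 0.27943309 0.06111359] [ 0.6464564   0.34652943 -0.40722287]
```

View pics/p4.png

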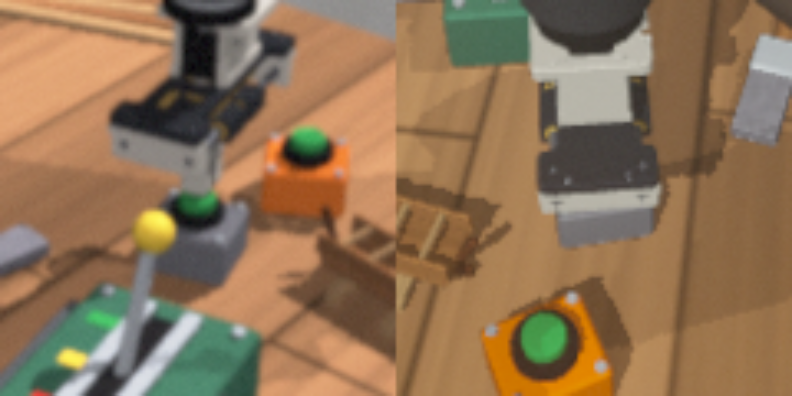

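The tip looks just above or touching the button top, still with no force. Continuing down in small steps while reading the force.

Emit:
{"fn": "drive_tool", "kwargs": {
  "increments": [
    [[-1, 0, 0, 0.01, 0], [-1, 0, 0, 0.02, 0], [-1, 0, 0, 0.02, 0]]
  ]
}}

```text
time_s: 8.25
tcp_pos: [0.5047, 0.2795, 0.0587]
eef_rot: [180.0, 0.0, 11.7]
contact_force: [-0.6, 0.2, -1.0]
gripper_width: 0.0002
gripper_force: 0.0
```

Emit:
{"fn": "drive_tool", "kwargs": {
  "increments": [
    [[-1, 0, 0, 0.01, 0], [-1, 0, 0, 0.02, 0], [-1, 0, 0, 0.02, 0]]
  ]
}}

```text
time_s: 8.62
tcp_pos: [0.5047, 0.2795, 0.0563]
eef_rot: [180.0, 0.0, 11.7]
contact_force: [-0.1, -0.1, 0.1]
gripper_width: 0.0002
gripper_force: 0.0
```

```bash
python3 - <<'E'
from h import *
from plant import capture
im0,K,R,t=load('scene0');B=load('side0')
for z in(.045,.0503,.06,.065):print(z,[cv2.projectPoints(np.array([[.5047,.2795,z]]),cv2.Rodrigues(q[2])[0],q[3],q[1],None)[0].ravel().round(1) for q in((im0,K,R,t),B)])
im=capture('scene')
cv2.imwrite('pics/p5.png',cv2.resize(np.hstack([im[130:200,265:335],im0[130:200,265:335]]),None,fx=5.7,fy=5.7,interpolation=cv2.INTER_CUBIC)[:,:,::-1])
E
```

```text
0.045 [array([299.5, 174.5]), array([250.3, 283. ])]
0.0503 [array([299.5, 172.9]), array([250.3, 281.8])]
0.06 [array([299.7, 170. ]), array([250.1, 279.5])]
0.065 [array([299.7, 168.5]), array([250.1, 278.3])]
```

View pics/p5.png

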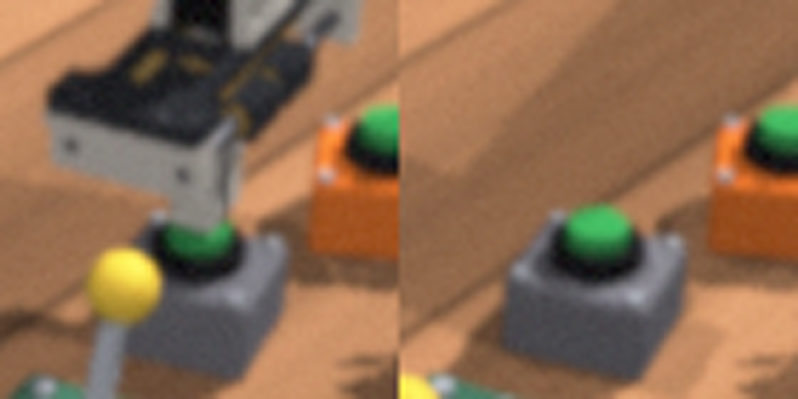

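With the jaws shut, the fingertip shows at image row 170, which puts it at about z 0.060. The tips sit higher than stated, so the button is only now in reach. I'll keep stepping down.

Emit:
{"fn": "drive_tool", "kwargs": {
  "increments": [
    [[-1, 0, 0, 0.01, 0], [-1, 0, 0, 0.02, 0], [-1, 0, 0, 0.02, 0]]
  ]
}}

```text
time_s: 9.05
tcp_pos: [0.5049, 0.2796, 0.0542]
eef_rot: [-180.0, -0.0, 11.7]
contact_force: [0.1, 0.1, 2.0]
gripper_width: 0.0002
gripper_force: 1.1
```

Emit:
{"fn": "drive_tool", "kwargs": {
  "increments": [
    [[-1, 0, 0, 0.01, 0], [-1, 0, 0, 0.02, 0], [-1, 0, 0, 0.02, 0]]
  ]
}}

```text
time_s: 9.43
tcp_pos: [0.5049, 0.2796, 0.0517]
eef_rot: [-180.0, -0.0, 11.7]
contact_force: [-0.2, -0.5, 4.0]
gripper_width: 0.0003
gripper_force: 1.8
```

Emit:
{"fn": "drive_tool", "kwargs": {
  "increments": [
    [[-1, 0, 0, 0.01, 0], [-1, 0, 0, 0.02, 0], [-1, 0, 0, 0.025, 0], [-1, 0, 0, 0.025, 0]]
  ]
}}

```text
time_s: 9.93
tcp_pos: [0.5049, 0.2796, 0.0495]
eef_rot: [-180.0, -0.0, 11.7]
contact_force: [-3.2, -0.0, 11.6]
gripper_width: 0.0004
gripper_force: 5.6
```

The force has risen to 11.6 N, so the button is bottomed. Now lift clear.

Emit:
{"fn": "drive_tool", "kwargs": {
  "increments": [
    [[-1, 0, 0, -0.2, 0], [-1, 0, 0, -0.5, 0], [-1, 0, 0, -1, 0], [-1, 0, 0, -1, 0]]
  ]
}}

```text
time_s: 10.42
tcp_pos: [0.507, 0.2813, 0.1733]
eef_rot: [-179.8, -0.4, 11.7]
contact_force: [-0.4, 0.1, -1.0]
gripper_width: 0.0003
gripper_force: 0.0
```

```bash
python3 kn.py; python3 - <<'E'
from h import *
from plant import r,capture
s=r.get_state();print(s['time_s'],s['tcp_pos'],s['contact_force'])
b=capture('side');print(cen(b,(252,281),(48,130,70),(75,255,255),13))
a=capture('scene');print(cen(a,(299,172),(48,130,70),(75,255,255),13))
cv2.imwrite('pics/p6.png',np.hstack([a[100:384,90:400],b[100:384,150:460]])[:,:,::-1])
E
```

```text
[(array([286.65 , 179.525]), [281, 174, 12, 12, 120]), (array([223.26190476, 197.26190476]), [220, 193, 7, 10, 42])]
knob [0.6032 0.0948 0.164 ] [0.39 0.58] gate y 0.050340228925613406 x 0.0029940631192346776
10.525 [0.50463133 0.2796395  0.16884624] [-0.0120445  -0.69736648 -0.35697275]
(array([250.93069307, 278.69306931]), [246, 274, 11, 11, 101])
(array([299.25757576, 170.75757576]), [294, 167, 11, 8, 66])
```

View pics/p6.png

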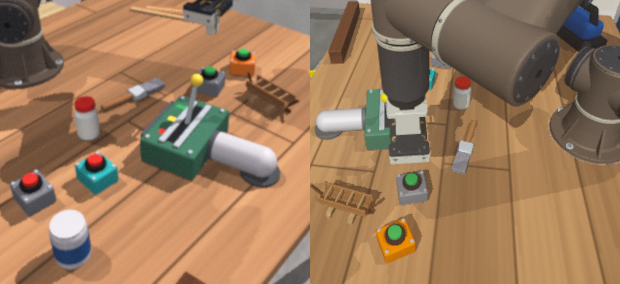

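The picture shows the lever at green, the start button back up at its original pixels, the loose things in place and the arm clear.

```bash
python3 -c "
from plant import job
print(job.close_job())"
```

```text
the job is handed in; nothing more can be done
None
```

The gate lever is at its fully open stop, the start button was pressed fully down and sprang back up, and the job is handed in at about 10.5 s; the fingertips rode up on the knob mid-push, with 67 N showing at the end of that move, and the hand-in gave no verdict.

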